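Clear the microphone and close the connection hatch

ROBOT

A 7-joint arm with a two-finger parallel gripper is mounted at the origin on the work surface. World frame = base frame: x ahead of the robot, y to its left, z up, the work surface at z = 0. Lengths are in mm, angles in degrees, forces in N, time in s.
With the tool pointing down it reaches from about 425 to 975 mm from the base axis. Payload 16.7 kg.
Tool frame: the origin (TCP) lies at the very end of the fingers, on their centre line; the grasp point (between the pads) lies 19 mm behind it (env.hold_point_z is the distance from the TCP to the grasp point, in mm); z points along the fingers, x is the direction in which the jaws open and shut, and the axes are right-handed (so a half turn about z gives the same grasp; the last joint's range is limited). The gripper opens to 85 mm and grips with 20 to 120 N. Pads are 22 mm wide; open, the fingers measure 114 mm over their backs; the gripper's body (76 mm by 85 mm) begins 54 mm behind the grasp point. The pads swing forward as they close: fully open they stand 13 mm farther back than shut.
Start: joints at [59.158, 24.414, 4.234, 92.017, -1.954, 63.644, -3.845], TCP at [255.844, -624.596, 231.302] pointing down, gripper open.
Joint ranges: [-163.25, 163.25], [-28.42, 122.38], [-70.27, 78.77], [12.13, 141.07], [-58.53, 238.53], [9.26, 117.41], [-156.51, 156.51]. Speed limits (degrees/s): [108.29, 108.29, 136.94, 136.94, 172.46, 172.46, 172.46].

INTERFACE

Orientations are given as a 3x3 rotation matrix whose columns are the frame's x, y, z axes.
In Python, from plant import env gives the robot as it stands. The module is installed in compiled form; this text tells all that it offers.
- The arm moves only by the tool jog_arm, never from a script. Its argument "rows" is a list that holds one entry, the list of rows, each a list of 5 numbers: the shift along the tool's x, y, z in mm, then the turn about the tool's z in degrees, then the gripper command: -1 is shut, 1 is fully open, values between are in proportion. In form: [[[x, y, z, yaw, hand], ...]]. A call has 1 to 12 rows; each row is the pose to reach, as a shift and turn from the pose measured when the call began, along the tool's axes at that moment; what a row does not reach only later rows make up. A row lasts 1/8 s, in which the tool goes at most 62.5 mm and 10.7 degrees, less where a joint would pass 70% of its speed; a pose out of reach is approached as far as the arm can. A call with a gripper value outside its range is refused whole. The fingers move at their own pace and stop on an object; the grip force is fixed at half the most. Time passes only in rows, so rows that repeat a pose let the fingers close. It gives the time, the measured TCP pose, the force and the opening at its end, in the units of the state.
- env.state(): the state, without advancing time (a new reading comes with each control period).
- env.get_image(name): name is "side" or "top" or "wrist"; returns a dict with "frame" (384x512x3 uint8, blue, green, red), "fx", "fy", "cx", "cy" (pixels), "xyz" and "attitude" of the camera in the world. Camera axes: x right, y up, looking along -z (the intrinsics and any distortion apply to the point x, -y, -z); pixel columns grow to the right and rows downward; lengths in mm; the calibration is good to about 2 mm. A picture is of the moment at which its call begins. There is no depth.
- env.job_done(): hands the job in, once; it reports no verdict.
The state is a dict: "time_s": time; "q": joint angles; "joint_velocities": joint speeds; "tau": joint torques, N m; "tool_pos": TCP position; "orientation": TCP orientation; "force": force on the tool from outside, world axes, zero at the start; "moment": the same for the moment, N m; "finger_gap": opening from 0.0 (shut) to 1.0 (fully open).
Only numpy, scipy, OpenCV 4.12 (cv2) and the standard library are available. Lean on these libraries where they do the work, as an engineer would, in place of code of your own. Each camera call takes 0.05 s, during which the arm holds its last target.

TASK

Draw the green microphone out from under the raised hatch flap without knocking the flap with it, and lay it down gently, flat, inside the empty long compartment of the foam-lined pine tray. With the microphone out of the way, press the sprung flap down by its front edge until the catch holds it level with the pine when you let go; leave the windscreen, the clip and the desk base where they stand.

Things in the scene. Friction and masses are not known exactly. Their poses are not given: they have to be found in the camera images.
- riser: Fixed bare-pine riser, 330 (its x) by 280 (y) by 75 mm high, with an aluminium-framed connection hatch sunk in its top. Origin in its underside: it spans x -170 to +160, y -140 to +140 mm. +x points from its front deck to the hinge. The well's opening spans x -15 to +117, y -95 to +95 mm, 60 mm deep; in front of it (x below -15 mm) the top is a flat deck.
- flap (a joint): Flap angle, rad: 0 = level, flush with the riser top; starts sprung open at its stop, 0.85. Pressing it level takes about 7 N at the front edge; from 0.14 rad on it also pushes back a bevelled spring catch (up to 15 N in all). The catch snaps over at about 0.00, the lower stop is at -0.03 (4 mm below flush); let go, it then rests within 0.01 of level. Let go earlier, it springs up.
- flap_edge (a point): Middle of the flap's front edge, on its top face; moves with the flap. The flap is an aluminium plate 128 mm from hinge axis to front edge, 186 mm wide, 5 mm thick, with a black rubber strip along the front edge. x axis: in the flap, to the hinge; z axis: the flap's upward normal. A striker bracket 26 mm wide hangs 17 mm below the middle of the edge.
- flap_hinge (a point): Fixed point over the middle of the hinge axis, at the riser's top (75 mm above the table); axes as the riser's. The hinge axis is 2.5 mm below it, along y.
- hatch_mouth (a point): Fixed point in the middle of the opening's front, 15 mm inside its front edge, at the height of the riser's top; axes as the riser's.
- mic: Matte green microphone, 174 mm, 0.2-0.4 kg: grey ball grille 50 mm across at +x, black hexagonal ring 54 mm across flats, 14 mm wide, behind it, green tapered handle to -x. Origin on the surface it lies on, under the ring's middle; x to the head, z up. Lies on ring and tail, axis rising 8 degrees to the head. Starts on the riser's deck, the grille over the hatch opening, under the flap's edge.
- mic_grip (a point): Point on the handle's axis 45 mm behind the ring, 21 mm above the surface it lies on; the handle is 34 mm across here. Good place to grasp, fingers closing along the mic's y; the centre of mass is about 15 mm from it towards the head.
- mic_head (a point): Centre of the ball grille (radius 25 mm), 32 mm ahead of the ring; 32 mm above the surface the mic lies on.
- mic_tail (a point): End of the handle on its axis, 115 mm behind the ring (a 1.5 mm connector face stands beyond it); 12 mm above the surface the mic lies on.
- tray: Fixed low pine tray, 260 mm (its x) by 224 mm (y), walls 5 mm thick and 30 mm high, grey foam floor 6 mm thick. A divider along x at y = +18 mm, as high, parts the empty long compartment (250 by 122 mm, -y side) from the narrow one (+y side), where the chrome windscreen stands. Origin: centre of its underside.
- tray_bed (a point): Centre of the empty long compartment, on the foam (6 mm above the table); axes as the tray's: free floor +-125 mm in x, +-61 mm in y.
- windscreen: Bystander: chrome ball windscreen, 58 mm across, 66 mm high on its collar, standing in the tray's narrow compartment. Origin under its centre.
- desk_base: Bystander: round steel desk base, 110 mm across, 128 mm high with its stem, on the round display platform. Origin under its centre.
- mic_clip: Bystander: squat black plastic mic clip, 62 by 46 by 45 mm, on the display platform. Origin under its centre.
There are look-alikes about, which are no part of the job. What is shaped like the mic but pink or purple is not meant.

How it is judged:
By the outcome, as a careful person would: the job done as asked, in the order asked, and still so for the second after the job is handed in, with the robot touching nothing.
It also fails if it takes over 64 s, if anything falls off the work surface, if the arm or the gripper's body presses on something with over 40 N, if the wrist force passes 120 N, or if a joint passes its speed limit or range.

## Working session

There is one attempt and no reset: what is moved stays moved. The work goes in short steps, Python scripts to look and compute and a tool call to move; the robot and the scene stay as the last step left them, time stands still between calls to the robot, and variables do not carry over. Pictures are saved under pics/ and viewed, and the job is handed in when it is done.

Besides the shell and the picture viewer there is one more tool, called after "Call:" by a JSON object that holds its "fn" and its "kwargs", one argument or row to a line. jog_arm: Moves the arm, as the interface text tells. Its arguments: {"type":"object","properties":{"rows":{"type":"array","items":{"type":"array","items":{"type":"array","items":{"type":"number"}}}}},"required":["rows"]}

```bash
mkdir -p pics; cat > h.py <<'E'
import numpy as np, cv2
from plant import env
def cam(n):
    d=env.get_image(n); return d
def ray(d,u,v):
    K=np.array([[d['fx'],0,d['cx']],[0,d['fy'],d['cy']],[0,0,1.]])
    p=cv2.undistortPoints(np.array([[[u,v]]],float),K,np.array(d['distortion'],float) if 'distortion' in d else None)[0,0]
    r=np.array(d['attitude']).reshape(3,3)@np.array([p[0],-p[1],-1.]); return np.array(d['xyz'],float),r/np.linalg.norm(r)
def onz(d,u,v,z):
    o,r=ray(d,u,v); return o+r*(z-o[2])/r[2]
def proj(d,P):
    c=np.array(d['attitude']).reshape(3,3).T@(np.array(P,float)-np.array(d['xyz']))
    return d['cx']+d['fx']*c[0]/-c[2], d['cy']+d['fy']*(-c[1])/-c[2]
E
python3 - <<'E'
from h import *
import pickle
D={}
for n in ['side','top','wrist']:
    d=cam(n);D[n]=d
    print(n,{k:v for k,v in d.items() if k!='frame'})
    cv2.imwrite(f'pics/a_{n}.png',d['frame'])
pickle.dump(D,open('a.pkl','wb'))
print(env.state())
E
```

```text
side {'fx': 384.88413229235596, 'fy': 384.88413229235596, 'cx': 263.7871496114966, 'cy': 187.45566862678203, 'xyz': array([ 12.55772657, 699.50759715, 852.71301478]), 'attitude': array([[-0.80960797,  0.4026692 , -0.42707429],
       [-0.58665881, -0.53137879,  0.6111203 ],
       [ 0.01914111,  0.74531476,  0.66643794]])}
top {'fx': 409.05275701376274, 'fy': 409.05275701376274, 'cx': 255.61741634931306, 'cy': 187.651431820969, 'xyz': array([ 415.57541139,   40.18617228, 1262.99593378]), 'attitude': array([[ 0.00412516,  0.99766204, -0.06821617],
       [-0.99996731,  0.00458989,  0.00665731],
       [ 0.00695485,  0.06818647,  0.99764835]])}
wrist {'fx': 288.3679128670425, 'fy': 288.3679128670425, 'cx': 260.1214541680039, 'cy': 193.6355855413019, 'xyz': array([ 317.62350312, -599.70568307,  373.11919965]), 'attitude': array([[ 0.37936249,  0.89204876,  0.24562799],
       [-0.92524703,  0.3661597 ,  0.09922203],
       [-0.00142818, -0.26490769,  0.96427272]])}
{'time_s': 0.15, 'q': array([59.15770747, 24.44478862,  4.23274365, 92.04325797, -1.95324468,
       63.64658092, -3.84623631]), 'joint_velocities': array([-0.03665054, -0.05949222,  0.00442231, -0.10941819, -0.00840331,
        0.04266396,  0.07898469]), 'tau': array([ 3.81311023e-03, -9.50310159e+01,  3.76345709e+00, -4.63761735e+01,
        1.92958344e-02,  7.78713555e-03, -1.39704022e-05]), 'tool_pos': array([ 255.71512516, -624.32709401,  230.73715096]), 'orientation': array([[ 3.79008504e-01, -9.25393056e-01, -4.95763011e-04],
       [-9.25392551e-01, -3.79008818e-01,  9.70682566e-04],
       [-1.08616146e-03,  9.08784497e-05, -9.99999406e-01]]), 'force': array([ 0.09272475,  0.15589836, -0.57468902]), 'moment': array([ 0.03167124, -0.00699973, -0.0052232 ]), 'finger_gap': 0.9984887665069869}
```

View pics/a_side.png

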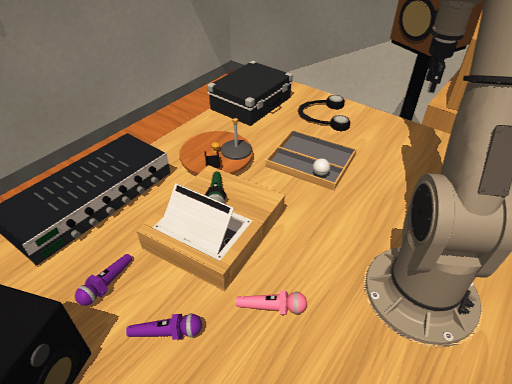

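View pics/a_top.png

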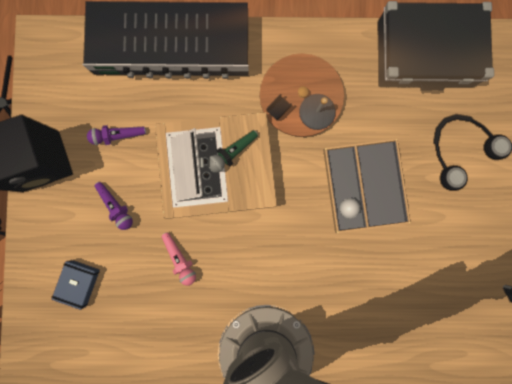

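View pics/a_wrist.png

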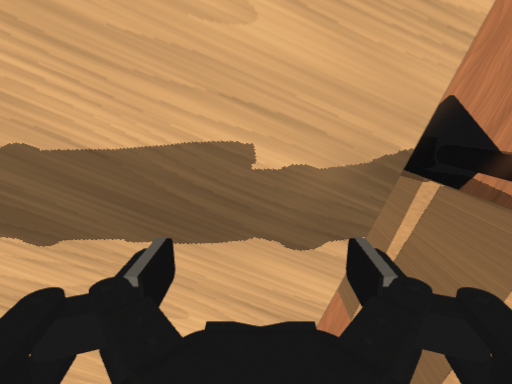

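The side and top views show four mic shapes. In the top image they are the green one at (235,148) with its head over the hatch, purple ones at (118,134) and (113,206), and a pink one at (179,260). I choose the green one by the description. The tray is at (367,186), with the windscreen at (348,208) in its narrow side. I'll check the choice in a close crop.

```bash
python3 - <<'E'
from h import *
import pickle
D=pickle.load(open('a.pkl','rb'))
t=D['top']['frame']; 
cv2.imwrite('pics/c_top.png',cv2.resize(t[105:225,150:290],None,fx=5,fy=5,interpolation=cv2.INTER_CUBIC))
cv2.imwrite('pics/c_tray.png',cv2.resize(t[130:240,315:415],None,fx=5,fy=5,interpolation=cv2.INTER_CUBIC))
s=D['side']['frame']
cv2.imwrite('pics/c_side.png',cv2.resize(s[160:290,130:290],None,fx=4.5,fy=4.5,interpolation=cv2.INTER_CUBIC))
E
```

```text
(no output)
```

View pics/c_top.png

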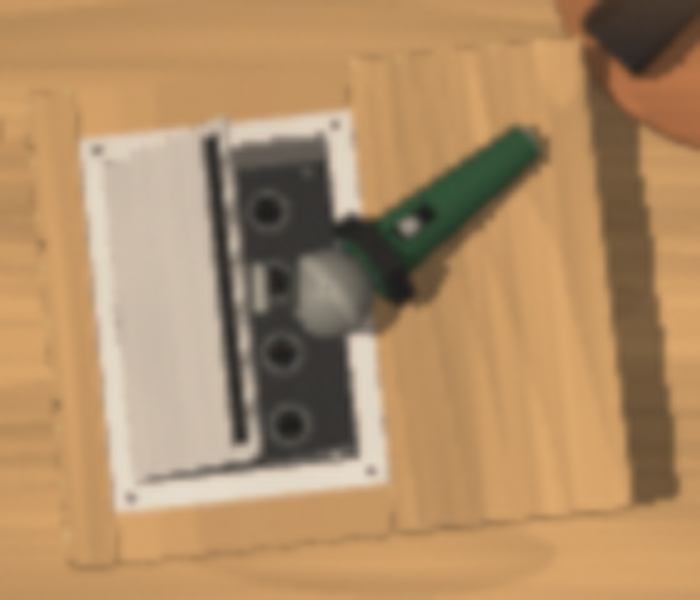

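View pics/c_side.png

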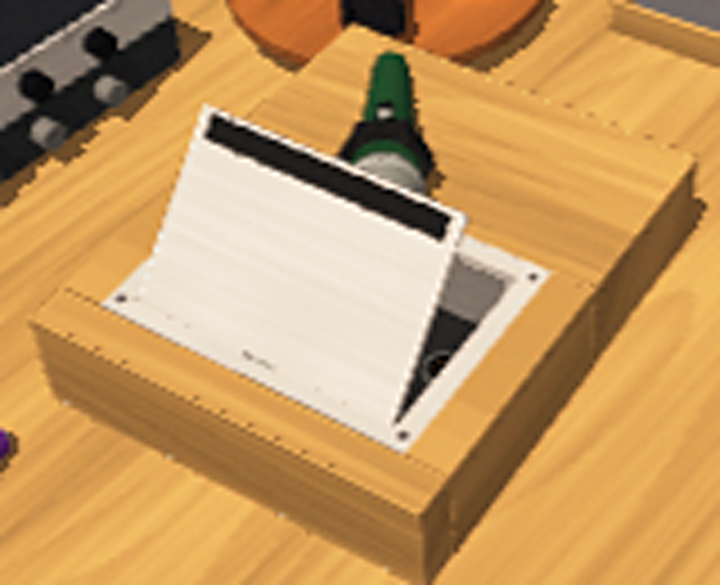

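View pics/c_tray.png

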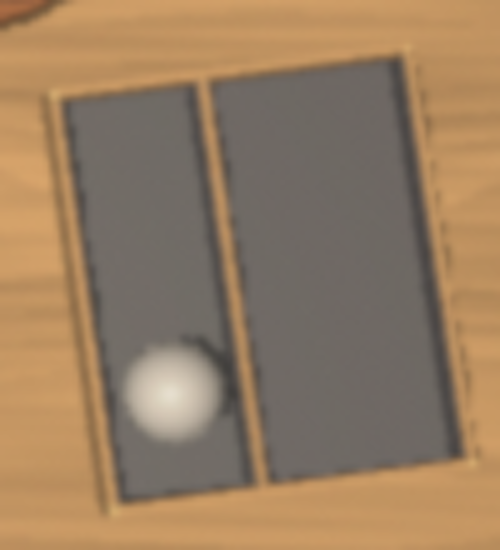

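```bash
python3 - <<'E'
from h import *
import pickle
D=pickle.load(open('a.pkl','rb')); d=D['top'];s=D['side']
f=d['frame'].astype(int)
def P(cx,cy,ox,oy,z): return onz(d,(cx+.5)/5-.5+ox,(cy+.5)/5-.5+oy,z)
# green mask
hsv=cv2.cvtColor(d['frame'],cv2.COLOR_BGR2HSV)
m=cv2.inRange(hsv,(60,80,20),(95,255,255)); n,l,st,c=cv2.connectedComponentsWithStats(m)
i=[k for k in range(1,n) if st[k,4]>30]; print(st[i],c[i])
ys,xs=np.where(m[100:200,200:280]>0); pts=np.array([onz(d,x+200,y+100,75+20) for x,y in zip(xs,ys)])[:,:2]
mu=pts.mean(0); w,v=np.linalg.eigh(np.cov((pts-mu).T)); ax=v[:,1]; pr=(pts-mu)@ax
print('green centroid',mu,'axis',ax,np.degrees(np.arctan2(ax[1],ax[0])),pr.min(),pr.max())
print('tail',P(532,138,150,105,87),'ring',P(375,258,150,105,102),'head',P(333,292,150,105,107))
print('frame corners',[P(a,b,150,105,75)[:2].round(1) for a,b in [(350,110),(388,482),(82,140),(118,510)]])
print('riser corners',[P(a,b,150,105,75)[:2].round(1) for a,b in [(580,40),(632,503),(32,92),(75,565)]])
c=[P(a,b,315,130,30)[:2] for a,b in [(50,95),(405,50),(470,462),(110,510)]]
print('tray',np.round(c,1),np.linalg.norm(c[1]-c[0]),np.linalg.norm(c[2]-c[1]),np.mean(c,0))
# flap edge corners: side crop
def S(cx,cy): return (cx+.5)/4.5-.5+130,(cy+.5)/4.5-.5+160
for cs,ct in [((207,107),(222,122)),((465,215),(252,462))]:
    o1,r1=ray(s,*S(*cs)); o2,r2=ray(d,(ct[0]+.5)/5-.5+150,(ct[1]+.5)/5-.5+105)
    A=np.c_[r1,-r2]; t=np.linalg.lstsq(A,o2-o1,rcond=None)[0]; a=o1+r1*t[0];b=o2+r2*t[1]; print('flap corner',(a+b)/2,np.linalg.norm(a-b))
E
```

```text
[[226 132  30  25 208]] [[242.20192308 143.18269231]]
green centroid [623.62433589  71.88184215] axis [-0.6405734   0.76789694] 129.83459010161923 -47.69064912701424 68.92149473015661
tail [657.65638003  31.89283901  87.        ] ring [584.66437167 121.47370242 102.        ] head [564.33778143 144.80715    107.        ]
frame corners [array([676.2, 138.9]), array([457.6, 114.6]), array([657.5, 295.8]), array([440.7, 270.9])]
riser corners [array([718.8,   3.7]), array([446. , -27.1]), array([685.8, 325.7]), array([408.8, 295.1])]
tray [[ 620.  -177.6]
 [ 648.9 -394.8]
 [ 398.3 -429.3]
 [ 368.7 -211.8]] 219.14916162298758 252.9458069665355 [ 508.98436319 -303.37357701]
flap corner [649.38728126 200.78585775 167.60266722] 1.2211905354114974
flap corner [465.48496718 181.83854806 171.81375409] 2.3742566048447906
```

Measured positions are below. Picked edges came out about 2% short against the given sizes, but the centres are symmetric, and the mic's head-to-tail distance of 146.5 mm matches the expected 145.6.

| Thing | Position (mm) | Direction |
|---|---|---|
| Riser origin | (564, 154) | +x at azimuth 96.2° |
| Mic grip | (613, 86, 96) | head at azimuth 129.8° |
| Flap edge | z ≈ 169, expected 169 | – |
| Tray bed | (515, -348) | x axis at azimuth 7.8° |

Now I'm moving over to the mic.

Call:
{"fn": "jog_arm", "kwargs": {
  "rows": [
    [[-20,-23,0,-4,1],[-55,-63,0,-10,1],[-95,-109,0,-18,1],[-138,-159,0,-26,1],[-181,-208,0,-35,1],[-224,-258,0,-44,1],[-267,-307,0,-53,1],[-310,-357,0,-62,1],[-350,-403,0,-70,1],[-385,-443,0,-78,1],[-410,-472,0,-83,1],[-420,-483,0,-86,1]]
  ]
}}

```text
time_s: 1.65
tool_pos: [544.2, -49.8, 231.0]
orientation: [[0.948, 0.319, -0.0], [0.319, -0.948, 0.002], [0.0, -0.002, -1.0]]
force: [-0.2, -1.5, -0.1]
finger_gap: 1.003
```

```bash
cat >> h.py <<'E'
def go(P,xaz):
    s=env.state(); R=np.array(s['orientation']); t=R.T@(np.array(P)-s['tool_pos'])
    a=np.degrees(np.arctan2(R[1,0],R[0,0])); dy=-((xaz-a+180)%360-180)
    print('t',s['time_s'],'tcp',s['tool_pos'].round(1),'xaz',a.round(1),'tilt',R[:,2].round(3),'q',s['q'].round(0),'F',s['force'].round(1),'gap',round(s['finger_gap'],3))
    print('shift',t.round(1),'turn',round(dy,1))
E
python3 - <<'E'
from h import *
go([613.3,86.3,190],39.8)
E
```

```text
t 1.65 tcp [544.2 -49.8 231. ] xaz 18.6 tilt [-0.     0.002 -1.   ] q [ 23.  15. -28. 107.   8.  60.  10.] F [-0.2 -1.5 -0.1] gap 1.003
shift [ 108.9 -106.9   41.2] turn -21.2
```

Call:
{"fn": "jog_arm", "kwargs": {
  "rows": [
    [[15,-15,5,-3,1],[45,-44,15,-8,1],[75,-74,26,-14,1],[98,-96,36,-19,1],[109,-107,41,-21.2,1],[109,-107,41,-21.2,1],[109,-107,41,-21.2,1]]
  ]
}}

```text
time_s: 2.52
tool_pos: [613.2, 85.0, 190.4]
orientation: [[0.77, 0.638, -0.0], [0.638, -0.77, 0.001], [0.0, -0.001, -1.0]]
force: [0.3, 0.3, 0.2]
finger_gap: 1.003
```

```bash
python3 - <<'E'
from h import *
d=cam('wrist'); go([613.3,86.3,79],39.8)
hsv=cv2.cvtColor(d['frame'],cv2.COLOR_BGR2HSV)
m=cv2.inRange(hsv,(50,80,20),(95,255,255)); m=cv2.morphologyEx(m,cv2.MORPH_OPEN,np.ones((3,3)))
ys,xs=np.where(m>0); pts=np.array([onz(d,x,y,96)[:2] for x,y in zip(xs,ys)])
mu=pts.mean(0); w,v=np.linalg.eigh(np.cov((pts-mu).T)); ax=v[:,1]; pr=(pts-mu)@ax
print(len(xs),mu,np.degrees(np.arctan2(ax[1],ax[0])),mu+ax*pr.min(),mu+ax*pr.max())
im=d['frame'].copy()
u,v_=proj(d,[613.3,86.3,96]); cv2.circle(im,(int(u),int(v_)),3,(0,0,255),1)
cv2.imwrite('pics/w1.png',im)
E
```

```text
t 2.575 tcp [613.3  84.9 190.6] xaz 39.7 tilt [-0.     0.001 -1.   ] q [ 12.  25. -33. 100.  15.  60.  13.] F [-0.   0.5  0.3] gap 0.996
shift [  0.8  -1.  111.6] turn -0.1
3283 [615.82116853  81.67854183] 129.64576950915185 [655.83232604  33.39194917] [575.76898754 130.01464277]
```

View pics/w1.png

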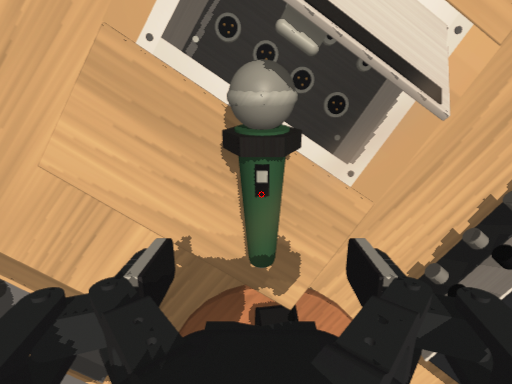

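The wrist view shows the green mic at column 261, centred between the fingers. The grip point falls on its handle at (261,195), and the clip is near (275,315) beyond the tail. I'll descend, and work out the clearance to the clip before drawing the mic out.

Call:
{"fn": "jog_arm", "kwargs": {
  "rows": [
    [[0,0,12,0,1],[0.5,0,35,0,1],[0.8,-1,60,0,1],[0.8,-1,82,0,1],[0.8,-1,98,0,1],[0.8,-1,107,0,1],[0.8,-1,111,0,1],[0.8,-1,111.5,0,1],[0.8,-1,111.5,0,1]]
  ]
}}

```text
time_s: 3.7
tool_pos: [613.6, 86.4, 79.6]
orientation: [[0.77, 0.638, 0.001], [0.638, -0.77, 0.001], [0.001, -0.0, -1.0]]
force: [0.4, -0.3, 0.0]
finger_gap: 1.0
```

```bash
python3 - <<'E'
from h import *
import pickle
go([613.3,86.3,79],39.8)
D=pickle.load(open('a.pkl','rb'));d=D['top']
cv2.imwrite('pics/c_clip.png',cv2.resize(d['frame'][45:145,225:365],None,fx=5,fy=5,interpolation=cv2.INTER_CUBIC))
for z in (20,60): print(z,onz(d,279,107,z),onz(d,318,111,z))
E
```

```text
t 3.7 tcp [613.6  86.4  79.6] xaz 39.7 tilt [ 0.001  0.001 -1.   ] q [  9.  32. -30. 105.  21.  49.   8.] F [ 0.4 -0.3  0. ] gap 1.0
shift [-0.3 -0.1  0.6] turn -0.1
20 [750.58988496 -39.30188487  20.        ] [ 738.75954106 -159.81455692   20.        ]
60 [739.80901386 -36.7439342   60.        ] [ 728.35937414 -153.37847056   60.        ]
```

View pics/c_clip.png

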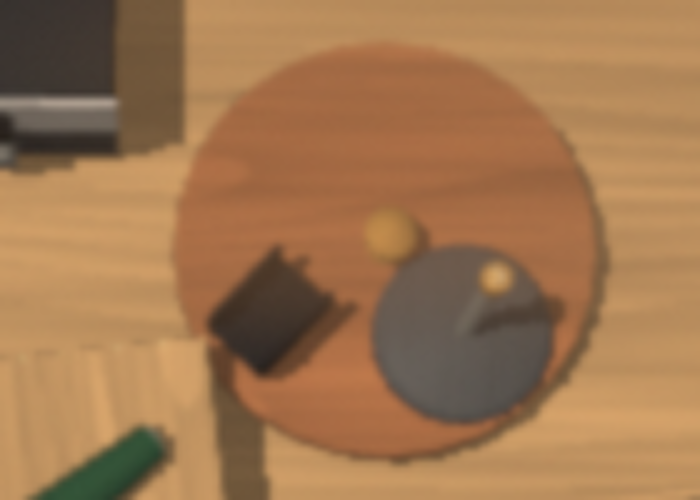

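The clip is at about (743,-38), and drawing out along the riser's -x stays about 80 mm from it. Closing the gripper.

Call:
{"fn": "jog_arm", "kwargs": {
  "rows": [
    [[0,0,0,0,0],[0,0,0,0,-1],[0,0,0,0,-1],[0,0,0,0,-1],[0,0,0,0,-1],[0,0,0,0,-1],[0,0,0,0,-1],[0,0,0,0,-1]]
  ]
}}

```text
time_s: 4.7
tool_pos: [613.7, 86.5, 80.1]
orientation: [[0.77, 0.638, 0.001], [0.638, -0.77, 0.001], [0.002, -0.0, -1.0]]
force: [-1.2, -0.6, 6.2]
finger_gap: 0.38
```

```bash
python3 - <<'E'
from h import *
go([613.6,86.4,85],39.7)
go([613.6+.108*70,86.4-.994*70,87],39.7)
E
```

```text
t 4.7 tcp [613.7  86.5  80.1] xaz 39.7 tilt [ 0.001  0.001 -1.   ] q [  9.  32. -30. 105.  21.  49.   8.] F [-1.2 -0.6  6.2] gap 0.38
shift [-0.1 -0.  -4.9] turn -0.0
t 4.7 tcp [613.7  86.5  80.1] xaz 39.7 tilt [ 0.001  0.001 -1.   ] q [  9.  32. -30. 105.  21.  49.   8.] F [-1.2 -0.6  6.2] gap 0.38
shift [-38.7  58.4  -7. ] turn -0.0
```

The gap of 0.38 (32 mm) shows the handle is held. Now a 5 mm lift, then straight out.

Call:
{"fn": "jog_arm", "kwargs": {
  "rows": [
    [[0,0,-2,0,-1],[0,0,-5,0,-1],[0,0,-6,0,-1],[-2,3,-7,0,-1],[-6,9,-7,0,-1],[-12,18,-7,0,-1],[-19,28,-7,0,-1],[-26,39,-7,0,-1],[-32,48,-7,0,-1],[-37,56,-7,0,-1],[-39,58,-7,0,-1],[-39,58,-7,0,-1]]
  ]
}}

```text
time_s: 6.2
tool_pos: [620.7, 17.0, 87.0]
orientation: [[0.77, 0.638, 0.001], [0.638, -0.77, 0.001], [0.002, -0.0, -1.0]]
force: [0.1, 1.3, -2.8]
finger_gap: 0.376
```

```bash
python3 - <<'E'
from h import *
go([620,10,200],39.7)
for n in ['side','wrist']:
    cv2.imwrite(f'pics/d_{n}.png',cam(n)['frame'])
a=cv2.imread('pics/d_side.png')[120:300,120:320]
cv2.imwrite('pics/d_both.png',np.hstack([cv2.resize(a,(400,360)),cv2.resize(cv2.imread('pics/d_wrist.png'),(400,300))[:,:] if 0 else cv2.copyMakeBorder(cv2.resize(cv2.imread('pics/d_wrist.png'),(400,300)),0,60,0,0,cv2.BORDER_CONSTANT)]))
E
```

```text
t 6.2 tcp [620.7  17.   87. ] xaz 39.6 tilt [ 0.001  0.001 -1.   ] q [ 15.  32. -30. 104.  20.  49.  15.] F [ 0.1  1.3 -2.8] gap 0.376
shift [  -4.8    4.9 -113. ] turn -0.1
```

View pics/d_both.png

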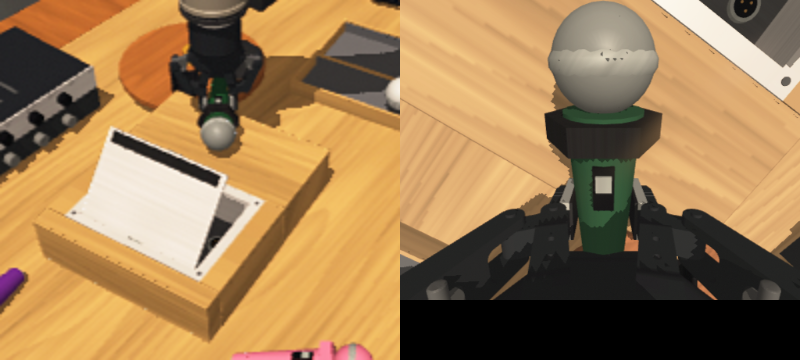

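The mic is held, well clear of the flap, which is still raised at its stop. Next I lift and carry it to the tray.

Call:
{"fn": "jog_arm", "kwargs": {
  "rows": [
    [[0,0,-8,0,-1],[0,0,-25,0,-1],[-3,2,-50,2,-1],[-12,8,-75,7,-1],[-28,18,-95,14,-1],[-50,32,-108,22,-1],[-78,49,-113,31,-1],[-110,69,-113,40,-1],[-143,90,-113,49,-1],[-173,109,-113,58,-1],[-195,123,-113,66,-1],[-208,131,-113,71,-1]]
  ]
}}

```text
time_s: 7.8
tool_pos: [543.8, -217.5, 201.1]
orientation: [[0.852, -0.524, 0.002], [-0.524, -0.852, 0.001], [0.002, -0.002, -1.0]]
force: [-0.4, 0.2, -2.8]
finger_gap: 0.375
```

```bash
python3 - <<'E'
from h import *
go([500.3,-350.4,150],-82.2)
E
```

```text
t 7.8 tcp [ 543.8 -217.5  201.1] xaz -31.6 tilt [ 0.002  0.001 -1.   ] q [ 28.  19. -15. 105.   6.  57. -21.] F [-0.4  0.2 -2.8] gap 0.375
shift [ 32.5 136.1  50.8] turn 50.6
```

Call:
{"fn": "jog_arm", "kwargs": {
  "rows": [
    [[3,12,2,5,-1],[9,36,6,13,-1],[16,66,14,22,-1],[23,96,26,32,-1],[29,120,38,41,-1],[32,133,47,48,-1],[32.5,136,51,50.6,-1],[32.5,136,51,50.6,-1],[32.5,136,51,50.6,-1]]
  ]
}}

```text
time_s: 8.93
tool_pos: [501.1, -349.6, 150.5]
orientation: [[0.139, -0.99, 0.003], [-0.99, -0.139, 0.001], [-0.0, -0.003, -1.0]]
force: [-0.4, 0.0, -2.5]
finger_gap: 0.378
```

```bash
python3 - <<'E'
from h import *
go([500.3,-350.4,12],-82.2)
for n in ['top','wrist','side']:
    d=cam(n); cv2.imwrite(f'pics/e_{n}.png',d['frame'])
    if n=='top':
        t=d['frame'][120:245,300:425]
a=cv2.resize(t,(400,400)); b=cv2.imread('pics/e_side.png')[100:220,230:390]
cv2.imwrite('pics/e_both.png',np.hstack([a,cv2.copyMakeBorder(cv2.resize(b,(400,300)),0,100,0,0,cv2.BORDER_CONSTANT)]))
E
```

```text
t 8.925 tcp [ 501.1 -349.6  150.5] xaz -82.0 tilt [ 0.003  0.001 -1.   ] q [ 31.  23.  -2. 105.   1.  52. -54.] F [-0.4  0.  -2.5] gap 0.378
shift [  0.7   1.3 138.5] turn 0.2
```

View pics/e_both.png

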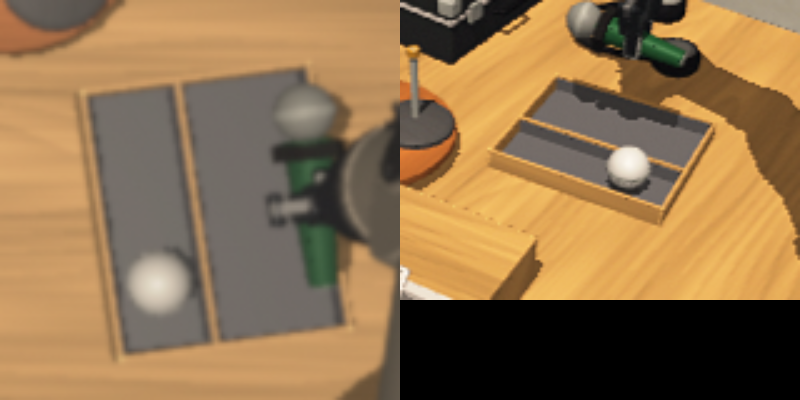

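View pics/e_wrist.png

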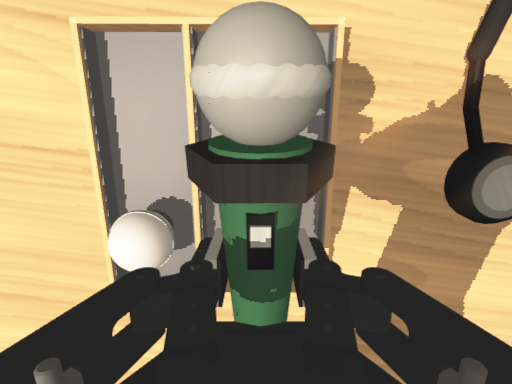

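The top and wrist views show the mic over the long compartment. The wrist view has the rim corners at (343,20) and (73,20) and the divider at (190,22). I'll check these against my tray estimate.

```bash
python3 - <<'E'
from h import *
d=cam('wrist')
c=np.array([509,-303.4]);x=np.array([.9905,.136]);y=np.array([-.136,.9905])
for u,v in [(343,20),(73,20),(190,22),(110,290)]:
    p=onz(d,u,v,30)[:2]-c; print((u,v),(p@x).round(1),(p@y).round(1))
s=env.state();p=s['tool_pos'][:2]-c; print('tcp',p@x,p@y)
E
```

```text
(343, 20) 126.6 -112.6
(73, 20) 126.3 106.7
(190, 22) 125.0 11.7
(110, 290) -123.6 110.3
tcp -14.634298627115712 -45.13245872620548
```

The rim agrees with my estimate to about 3–6 mm, so I add 2 mm toward -y. The contact TCP height should be about 11 (6 for the foam plus 5.1 as grasped).

Call:
{"fn": "jog_arm", "kwargs": {
  "rows": [
    [[1,1,8,0,-1],[3,1,28,0,-1],[3,1,54,0,-1],[3,1,80,0,-1],[3,1,104,0,-1],[3,1,120,0,-1],[3,1,130,0,-1],[3,1,135,0,-1],[3,1,136,0,-1],[3,1,136,0,-1]]
  ]
}}

```text
time_s: 10.38
tool_pos: [500.8, -353.3, 14.7]
orientation: [[0.137, -0.991, 0.004], [-0.991, -0.137, 0.0], [0.0, -0.004, -1.0]]
force: [0.3, -0.6, -3.4]
finger_gap: 0.378
```

Call:
{"fn": "jog_arm", "kwargs": {
  "rows": [
    [[0,0,0.5,0,-1],[0,0,1,0,-1],[0,0,1.5,0,-1],[0,0,2,0,-1],[0,0,2,0,-1]]
  ]
}}

```text
time_s: 11.0
tool_pos: [500.7, -353.3, 12.6]
orientation: [[0.137, -0.991, 0.003], [-0.991, -0.137, 0.0], [0.0, -0.004, -1.0]]
force: [0.0, -0.6, -3.4]
finger_gap: 0.374
```

Call:
{"fn": "jog_arm", "kwargs": {
  "rows": [
    [[0,0,0.5,0,-1],[0,0,1,0,-1],[0,0,1.5,0,-1],[0,0,1.5,0,-1]]
  ]
}}

```text
time_s: 11.5
tool_pos: [500.7, -353.3, 11.2]
orientation: [[0.137, -0.991, 0.003], [-0.991, -0.137, 0.0], [0.0, -0.003, -1.0]]
force: [-2.2, 0.3, 0.3]
finger_gap: 0.377
```

The contact force has risen by about 3.7 N, so the mic is resting on the foam. I press a hair more, then open partway, because fully open fingers (114 mm) are tight in the 122 mm compartment.

Call:
{"fn": "jog_arm", "kwargs": {
  "rows": [
    [[0,0,0.5,0,-1],[0,0,0.5,0,-0.2],[0,0,0.5,0,-0.1],[0,0,0.5,0,0.1],[0,0,0.5,0,0.3],[0,0,0.5,0,0.3],[0,0,0.5,0,0.3],[0,0,0.5,0,0.3]]
  ]
}}

```text
time_s: 12.5
tool_pos: [500.7, -353.3, 10.7]
orientation: [[0.137, -0.991, 0.003], [-0.991, -0.137, 0.0], [0.0, -0.003, -1.0]]
force: [0.2, -0.9, -0.3]
finger_gap: 0.65
```

Call:
{"fn": "jog_arm", "kwargs": {
  "rows": [
    [[0,0,-3,0,0.3],[0,0,-10,0,0.3],[0,0,-25,0,0.3],[0,0,-48,0,0.3],[0,0,-78,0,0.3],[0,0,-110,0,0.3],[0,0,-145,0,0.3],[0,0,-175,0,0.3],[0,0,-190,0,0.3],[0,0,-195,0,0.3]]
  ]
}}

```text
time_s: 13.75
tool_pos: [500.1, -353.5, 206.6]
orientation: [[0.137, -0.991, 0.004], [-0.991, -0.137, -0.0], [0.001, -0.004, -1.0]]
force: [-0.8, 0.2, -0.4]
finger_gap: 0.648
```

```bash
python3 - <<'E'
from h import *
go([560,190,240],6.2)
d=cam('wrist');cv2.imwrite('pics/f_w.png',d['frame'])
cv2.imwrite('pics/f_s.png',cv2.resize(cam('side')['frame'][100:220,230:390],None,fx=4,fy=4))
E
```

```text
t 13.75 tcp [ 500.1 -353.5  206.6] xaz -82.1 tilt [ 0.004 -0.    -1.   ] q [ 31.  20.  -2. 102.   1.  58. -54.] F [-0.8  0.2 -0.4] gap 0.648
shift [-530.1 -133.9  -33.2] turn -88.3
```

View pics/f_w.png

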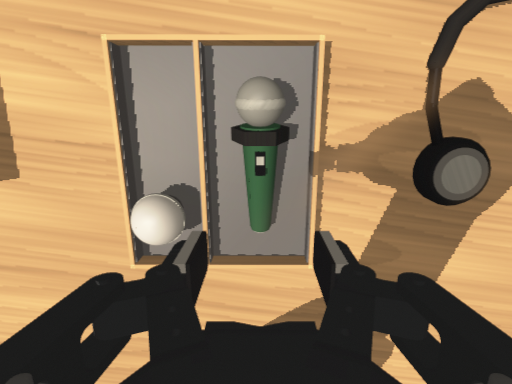

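View pics/f_s.png

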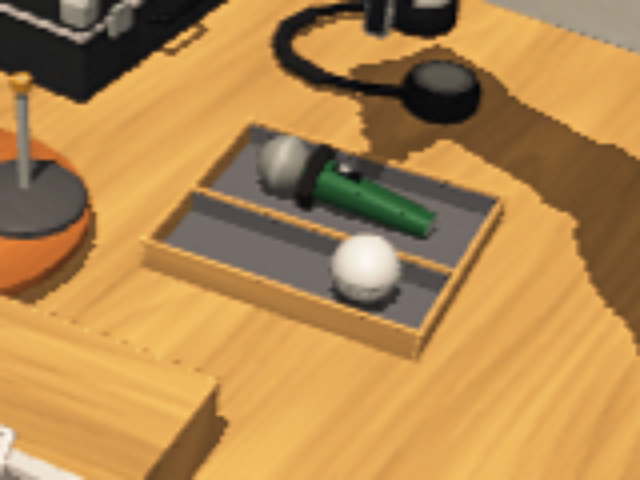

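The mic lies flat in the long compartment along its length, with grille at (261,102) and tail at (260,228). The windscreen at (158,219) is untouched. Going to the flap next, with the gripper shut.

Call:
{"fn": "jog_arm", "kwargs": {
  "rows": [
    [[-15,-4,-5,-3,-1],[-45,-11,-15,-8,-1],[-85,-21,-25,-15,-1],[-130,-33,-33,-23,-1],[-177,-45,-33,-31,-1],[-224,-57,-33,-39,-1],[-271,-68,-33,-47,-1],[-318,-80,-33,-55,-1],[-360,-91,-33,-62,-1],[-395,-100,-33,-68,-1],[-415,-105,-33,-72,-1],[-422,-107,-33,-74,-1]]
  ]
}}

```text
time_s: 15.35
tool_pos: [547.5, 80.8, 239.1]
orientation: [[0.991, -0.137, 0.003], [-0.137, -0.991, 0.0], [0.003, -0.001, -1.0]]
force: [0.1, -0.2, -0.6]
finger_gap: 0.002
```

```bash
python3 - <<'E'
from h import *
go([560.3,191.1,225],6.2)
d=cam('wrist');cv2.imwrite('pics/g_w.png',d['frame'])
E
```

```text
t 15.35 tcp [547.5  80.8 239.1] xaz -7.9 tilt [ 0.003  0.    -1.   ] q [  8.  15. -27. 106.   7.  61. -30.] F [ 0.1 -0.2 -0.6] gap 0.002
shift [  -2.4 -111.    14.1] turn -14.1
```

View pics/g_w.png

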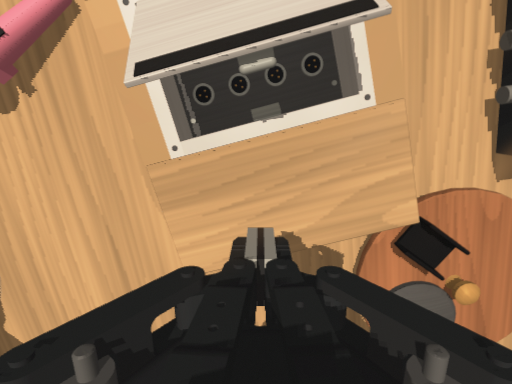

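```bash
python3 - <<'E'
from h import *
d=cam('wrist')
o=np.array([564.3,154.3]);x=np.array([-.108,.994]);y=np.array([-.994,-.108])
for n,u,v,z in [('eL',127,83,168),('eR',390,10,168),('fL',172,157,75),('fR',376,103,75),('deckL',182,270,75),('deckR',419,222,75),('striker',258,65,155)]:
    q=onz(d,u,v,z);p=q[:2]-o; print(n,q.round(1),'riser',(p@x).round(1),(p@y).round(1))
E
```

```text
eL [468.2 179.9 168. ] riser 35.8 92.7
eR [650.1 200.2 168. ] riser 36.4 -90.2
fL [458.4 116.   75. ] riser -26.6 109.4
fR [675.3 141.6  75. ] riser -24.6 -109.0
deckL [441.1 -17.2  75. ] riser -157.2 141.0
deckR [719.7   5.5  75. ] riser -164.7 -138.4
striker [560.1 180.9 155. ] riser 26.9 1.3
```

The edge line is at riser x ≈ 36 and y is centred to about 1 mm, so the hinge is at about x = 118 in my riser frame. I'll plan the arc so the finger's front corner stays about 6 mm inside the edge.

```bash
python3 - <<'E'
from h import *
go([558,203,180],6.2)
E
```

```text
t 15.45 tcp [547.8  79.5 238.9] xaz -8.1 tilt [ 0.003  0.    -1.   ] q [  8.  15. -26. 106.   7.  61. -30.] F [-0.3 -0.1 -0.2] gap -0.002
shift [  -7.4 -123.7   59. ] turn -14.3
```

Call:
{"fn": "jog_arm", "kwargs": {
  "rows": [
    [[-1,-15,0,-2,-1],[-3,-45,0,-6,-1],[-5,-80,0,-10,-1],[-7,-108,2,-13,-1],[-7.4,-121,10,-14.3,-1],[-7.4,-123.7,24,-14.3,-1],[-7.4,-123.7,40,-14.3,-1],[-7.4,-123.7,53,-14.3,-1],[-7.4,-123.7,59,-14.3,-1],[-7.4,-123.7,59,-14.3,-1]]
  ]
}}

```text
time_s: 16.7
tool_pos: [557.9, 202.6, 179.6]
orientation: [[0.994, 0.108, 0.003], [0.108, -0.994, 0.0], [0.003, 0.0, -1.0]]
force: [0.0, 0.5, 0.7]
finger_gap: 0.0
```

```bash
cat > arc.py <<'E'
from h import *
o=np.array([564.3,154.3]);x=np.array([-.108,.994]);y=np.array([-.994,-.108])
s=env.state();R=np.array(s['orientation']);S=122
print(s['time_s'],s['tool_pos'].round(1),s['force'].round(1),((s['tool_pos'][:2]-o)@x).round(1),((s['tool_pos'][:2]-o)@y).round(1))
for th in [.85,.75,.65,.55,.45,.35,.25,.18,.12,.06,.03,0,-.03]:
    c=118-S*np.cos(th)+2.5*np.sin(th)+11; z=72.5+S*np.sin(th)+2.5*np.cos(th)
    P=np.r_[o+c*x+0.5*y,z]; print(th,P.round(1),(R.T@(P-s['tool_pos'])).round(1))
E
python3 arc.py; python3 -c "
from h import *
cv2.imwrite('pics/h_s.png',cv2.resize(cam('side')['frame'][140:300,120:300],None,fx=4,fy=3.7))"
```

```text
16.7 [557.9 202.6 179.6] [0.  0.5 0.7] 48.7 1.2
0.85 [558.4 204.3 165.8] [ 0.6 -1.6 13.8]
0.75 [559.3 195.4 157.5] [ 0.6  7.3 22.1]
0.65 [560.2 187.4 148.3] [ 0.6 15.3 31.3]
0.55 [561.  180.4 138.4] [ 0.6 22.4 41.2]
0.45 [561.6 174.4 127.8] [ 0.5 28.5 51.8]
0.35 [562.2 169.4 116.7] [ 0.5 33.5 62.9]
0.25 [562.6 165.6 105.1] [ 0.5 37.3 74.5]
0.18 [562.8 163.6  96.8] [ 0.4 39.3 82.8]
0.12 [562.9 162.4  89.6] [ 0.4 40.5 90. ]
0.06 [563.  161.6  82.3] [ 0.4 41.3 97.3]
0.03 [563.  161.3  78.7] [  0.4  41.6 101. ]
0 [563.  161.2  75. ] [  0.4  41.7 104.6]
-0.03 [563.  161.2  71.3] [  0.4  41.7 108.3]
```

View pics/h_s.png

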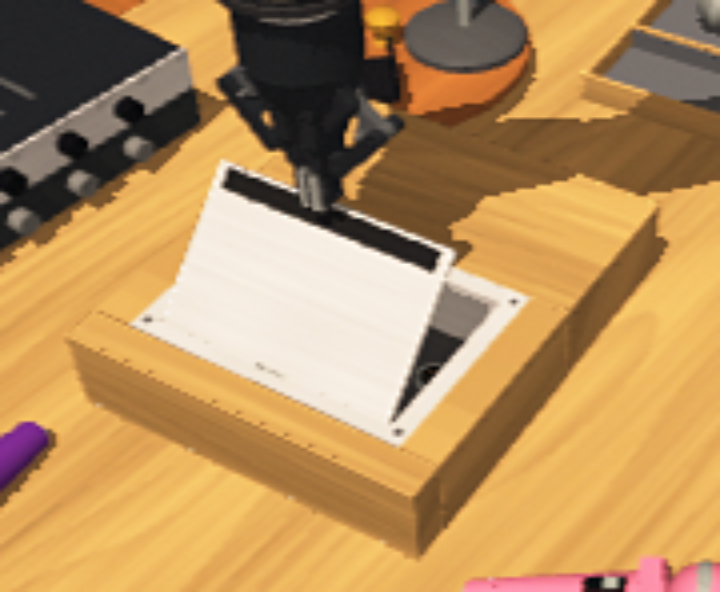

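The shut fingertips, at (318,205) in the enlarged view, hang over the rubber strip. I'll press along the arc, first to about 0.35 rad.

Call:
{"fn": "jog_arm", "kwargs": {
  "rows": [
    [[0.6,-1,6,0,-1],[0.6,-1,12,0,-1],[0.6,2,17,0,-1],[0.6,7,22,0,-1],[0.6,12,27,0,-1],[0.6,15,31,0,-1],[0.6,19,36,0,-1],[0.6,22,41,0,-1],[0.5,25.5,47,0,-1],[0.5,28.5,52,0,-1],[0.5,31,57,0,-1],[0.5,33.5,63,0,-1]]
  ]
}}

```text
time_s: 18.25
tool_pos: [562.6, 169.4, 116.9]
orientation: [[0.994, 0.108, 0.003], [0.108, -0.994, 0.0], [0.003, 0.0, -1.0]]
force: [0.4, -0.7, 5.7]
finger_gap: 0.0
```

```bash
python3 arc.py; python3 -c "
from h import *
cv2.imwrite('pics/i_s.png',cv2.resize(cam('side')['frame'][140:300,120:300],None,fx=4,fy=3.7))"
```

```text
18.25 [562.6 169.4 116.9] [ 0.4 -0.7  5.7] 15.2 0.1
0.85 [558.4 204.3 165.8] [ -0.2 -35.2 -48.9]
0.75 [559.3 195.4 157.5] [ -0.3 -26.3 -40.6]
0.65 [560.2 187.4 148.3] [ -0.3 -18.2 -31.4]
0.55 [561.  180.4 138.4] [ -0.3 -11.1 -21.5]
0.45 [561.6 174.4 127.8] [ -0.4  -5.1 -10.9]
0.35 [562.2 169.4 116.7] [-0.4 -0.1  0.3]
0.25 [562.6 165.6 105.1] [-0.5  3.7 11.8]
0.18 [562.8 163.6  96.8] [-0.5  5.7 20.1]
0.12 [562.9 162.4  89.6] [-0.5  7.  27.3]
0.06 [563.  161.6  82.3] [-0.5  7.8 34.6]
0.03 [563.  161.3  78.7] [-0.6  8.  38.3]
0 [563.  161.2  75. ] [-0.6  8.2 41.9]
-0.03 [563.  161.2  71.3] [-0.6  8.2 45.6]
```

View pics/i_s.png

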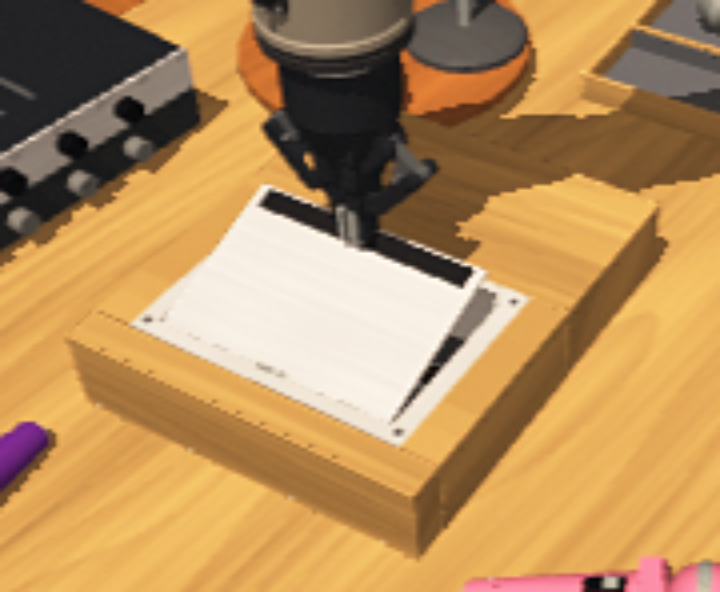

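The flap follows the fingers with a force of 5.7 N, and the contact stays on the strip at (355,240). I continue to just short of level.

Call:
{"fn": "jog_arm", "kwargs": {
  "rows": [
    [[-0.3,2,5,0,-1],[-0.4,3.7,11,0,-1],[-0.5,5,17,0,-1],[-0.5,6,22,0,-1],[-0.5,7,27,0,-1],[-0.5,7.5,31,0,-1],[-0.5,7.8,35,0,-1],[-0.5,8,38,0,-1],[-0.5,8,40,0,-1],[-0.5,8,41,0,-1]]
  ]
}}

```text
time_s: 19.55
tool_pos: [563.1, 160.9, 75.2]
orientation: [[0.994, 0.108, 0.003], [0.108, -0.994, -0.0], [0.003, 0.0, -1.0]]
force: [0.0, -1.6, 8.6]
finger_gap: 0.004
```

Call:
{"fn": "jog_arm", "kwargs": {
  "rows": [
    [[0,0,1,0,-1],[0,0,2,0,-1],[0,0,2.5,0,-1],[0,0,2.5,0,-1]]
  ]
}}

```text
time_s: 20.05
tool_pos: [563.1, 160.8, 72.9]
orientation: [[0.994, 0.108, 0.003], [0.108, -0.994, -0.0], [0.003, 0.001, -1.0]]
force: [-0.1, -1.4, 9.5]
finger_gap: 0.002
```

Call:
{"fn": "jog_arm", "kwargs": {
  "rows": [
    [[0,0,0.5,0,-1],[0,0,1,0,-1],[0,0,1,0,-1]]
  ]
}}

```text
time_s: 20.42
tool_pos: [563.1, 160.8, 72.1]
orientation: [[0.994, 0.108, 0.003], [0.108, -0.994, -0.0], [0.003, 0.001, -1.0]]
force: [-0.2, -0.2, 9.6]
finger_gap: -0.001
```

Call:
{"fn": "jog_arm", "kwargs": {
  "rows": [
    [[0,0,-1,0,-1],[0,0,-2,0,-1],[0,0,-4,0,-1],[0,0,-6,0,-1],[0,0,-8,0,-1],[0,0,-8,0,-1]]
  ]
}}

```text
time_s: 21.18
tool_pos: [563.0, 160.8, 80.1]
orientation: [[0.994, 0.108, 0.003], [0.108, -0.994, -0.0], [0.003, 0.001, -1.0]]
force: [0.0, 0.7, 0.8]
finger_gap: -0.001
```

At z = 80 the force is near zero, so the catch holds. I retreat and check.

Call:
{"fn": "jog_arm", "kwargs": {
  "rows": [
    [[0,3,-10,0,-1],[0,10,-30,0,-1],[0,25,-55,0,-1],[0,50,-85,0,-1],[0,80,-115,0,-1],[0,110,-135,0,-1],[0,135,-148,0,-1],[0,148,-150,0,-1],[0,150,-150,0,-1],[0,150,-150,0,-1],[0,150,-150,0,-1]]
  ]
}}

```text
time_s: 22.55
tool_pos: [578.4, 12.8, 229.8]
orientation: [[0.994, 0.109, 0.002], [0.109, -0.994, 0.0], [0.002, 0.0, -1.0]]
force: [-0.5, -0.1, -0.1]
finger_gap: 0.0
```

```bash
python3 -c "
from h import *
import numpy as np
s=cam('side')['frame'];w=cam('wrist')['frame'];t=cam('top')['frame']
a=cv2.resize(s[90:290,120:380],(390,300));b=cv2.resize(w,(400,300));c=cv2.resize(t[40:240,150:420],(405,300))
im=np.zeros((600,800,3),np.uint8);im[:300,:390]=a;im[:300,400:]=b;im[300:,:405]=c
cv2.imwrite('pics/j.png',im);print(env.state()['force'],env.state()['time_s'])"
```

```text
[-0.1028206  -0.40409425  0.21013328] 22.7
```

View pics/j.png

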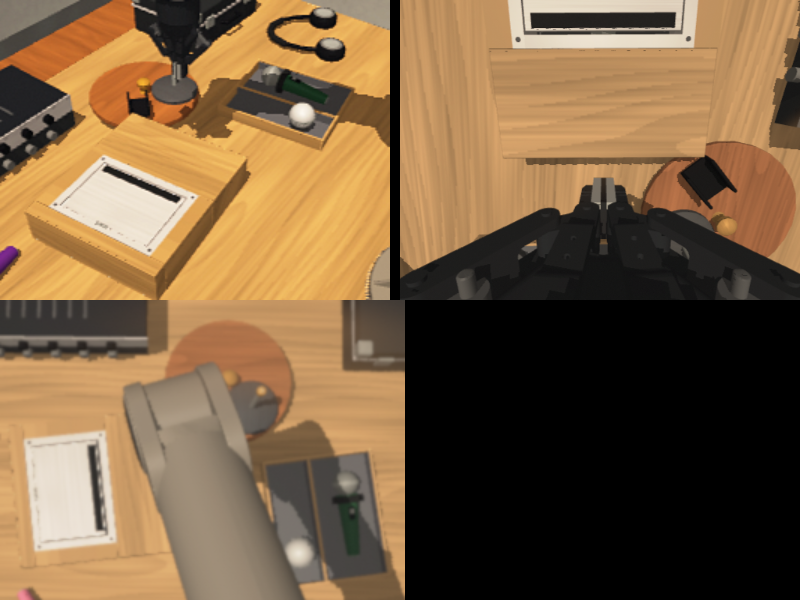

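The flap is flush in its frame in all three views. The mic lies flat in the long compartment, the windscreen, clip and desk base are in place, and the arm is clear of everything.

```bash
python3 -c "
from h import *
print(env.job_done())"
```

```text
the job is handed in; nothing more can be done
None
```

The green microphone is lying flat in the tray's long compartment, and the hatch flap is latched level. I handed the job in at about 23 s of the 64 s allowed.

- **Microphone:** I gripped it by the handle, lifted it about 7 mm and drew it straight back along the deck, clear of the raised flap. The flap was still raised at its stop afterwards. I set the mic down on the foam with a light touch (wrist force changed by about 4 N) and opened the fingers only partway, so they stayed clear of the tray walls.
- **Flap:** I pressed the front edge down with the shut fingertips to about 3 mm below flush, and the force readings stayed under 10 N. That is less than the 15 N peak given for the catch; the peak may have fallen between readings. When I backed off to 5 mm above the flap the force fell to near zero, and it stayed down.
- **Last checks:** The side, top and wrist views show the flap flush in its frame and the mic flat in the compartment. The windscreen, clip and desk base look undisturbed. I judged this by eye and did not measure the flap's final angle or the bystanders' positions.
- **Disagreements:** Edges I picked in the images came out about 2% short of the given sizes. The wrist view put the tray 3–6 mm and the flap edge about 4 mm from my first estimates. I allowed for both before acting.

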